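# Switch off the bench outlets in one stroke, main switch last

### The arm

A 7-joint arm with a two-finger parallel gripper is mounted at the origin on a cart in front of the work surface, level with it; the furniture and walls round the work are solid. World frame = base frame: x ahead of the robot, y to its left, z up, the work surface at z = 0. Lengths are in mm, angles in rad, forces in N, time in s.
With the tool pointing down it reaches from about 400 to 875 mm from the base axis. Payload 4.4 kg.
Tool frame: the origin (TCP) lies at the very end of the fingers, on their centre line; the grasp point (between the pads) lies 19 mm behind it; x points along the fingers, z is the direction in which the jaws open and shut, and the axes are right-handed (so a half turn about x gives the same grasp; the last joint's range is limited). The gripper opens to 85 mm and grips with 20 to 120 N. Pads are 22 mm wide; open, the fingers measure 114 mm over their backs; the gripper's body (76 mm by 85 mm) begins 54 mm behind the grasp point. The pads swing forward as they close: fully open they stand 13 mm farther back than shut.
Start: joints at [1.095, 0.628, 0.038, 1.517, -0.027, 0.996, -0.02], TCP at [259.005, -596.183, 231.313] pointing down, gripper open.
Joint ranges: [-3.06, 3.06], [-0.37, 2.12], [-1.25, 1.32], [0.18, 2.47], [-1.1, 4.24], [0.23, 1.98], [-2.94, 2.94]. Speed limits (rad/s): [2.57, 2.57, 3.14, 3.14, 3.14, 3.14, 3.14].

### API

Orientations are given as [roll, pitch, yaw] about the fixed x, y, z axes, in that order (R = Rz(yaw) Ry(pitch) Rx(roll)).
In Python, from cell import ctrl gives the robot as it stands.
- The arm moves only by the shell command python3 -m inch 'ROWS'. ROWS is JSON, a list of rows, each a list of 5 numbers: the shift along the tool's x, y, z in cm, then the turn about the tool's x in degrees, then the finger opening in cm, from 0 to 8.54. A call has 1 to 20 rows; each row shifts and turns the pose as measured when the row begins, along the tool's axes as they then stand; what a row does not reach is not made up. A row lasts 1/8 s, in which the tool goes at most 62.5 mm and 10.7 degrees, less where a joint would pass 70% of its speed; a pose out of reach is approached as far as the arm can. A call with a gripper value outside its range is refused whole. The fingers move at their own pace and stop on an object; the grip force is fixed at half the most. Time passes only in rows, so rows that do not move let the fingers close. It gives the time, the measured TCP pose, the force and the opening at its end, in the units of the state.
- ctrl.read_state(): the state, without advancing time (a new reading comes with each control period).
- ctrl.get_image(name): name is "side" or "top" or "wrist"; returns a dict with "frame" (384x512x3 uint8, red, green, blue), "z_map" (384x512 float32, mm along the optical axis (not along the pixel's ray), 0 where there is no reading), "K" (3x3 intrinsics, pixels), "k1" (the pictures are not rectified: a ray, as slopes to the right and down, at radius r is drawn at 1 + k1 r^2 times it, then the intrinsics apply), "eye" and "orientation" of the camera in the world; the wrist camera has in their place "mount" (4x4, takes a point from camera to tool coordinates, whose origin is the TCP and whose axes are the tool frame's). Camera axes: x right, y down, z forward; pixel columns grow to the right and rows downward; lengths in mm; the calibration is good to about 2 mm. A picture is of the moment at which its call begins: read the wrist's pose just before it.
- ctrl.finish_job(): hands the job in, once; it reports no verdict.
Trained networks look in the newest picture that a camera, given by its name, has taken for a name from the list of things; names that differ only in an ending like _2 or _b are one class to them, and where a whole thing is asked for, a point or a joint stands for the part that bears it (a point fixed in the world has none). Each returns a list of dicts, best first, with "confidence" (0 to 1); they miss things now and then, are a little off and sometimes report something else, mostly with a low value. They report only what shows in the picture. A call takes as long as a camera call.
- ctrl.look_for(camera, label): "box" ([centre column, centre row, width, height] as shares, 0 to 1, of the picture: columns of its width, rows of its height, round what is visible of it).
- ctrl.pinpoint(camera, label): "xy" ([column, row] as shares, 0 to 1, of the picture: columns of its width, rows of its height: a listed point, or the origin of a listed thing).
The state is a dict: "clock": time; "qpos": joint angles; "qd": joint speeds; "tau": joint torques, N m; "eef_pos": TCP position; "tool_rot": TCP orientation; "force": force on the tool from outside, world axes, zero at the start; "torque": the same for the moment, N m; "width": finger opening in mm.
Only numpy, scipy, OpenCV 4.12 (cv2) and the standard library are available. Lean on these libraries where they do the work, as an engineer would, in place of code of your own. Each camera call takes 0.05 s, during which the arm holds its last target. There are 200 camera calls.

### The job

Isolate the bench before anyone works on the open chassis: starting at the end away from the red main switch, run a fingertip lightly along the row of four black rockers so that the outlets go off one after the other in a single pass, keeping the hand down at the row until the last one is off. Then press the red main switch off as well (it comes last, so that nothing is cut off under load), and take the hand away. Touch the switches gently, with no gripping, and leave the loose parts lying around the strip where they are.

Things in the scene. Friction and masses are not known exactly. Their poses are not given: they have to be found in the camera images.
- outlet_strip: Outlet strip screwed flat to the bench top (heights below are exact): aluminium box 92 (x) by 288 (y) by 41.5 mm high, black end caps, cover top at z = 40 mm. Origin: centre of its underside, z up. Four black rockers in a row along its front (-x) half, centres at x -25, y 109, 55, 1, -53 mm; white sockets behind them; red main rocker crosswise at (-20, -118) mm; steel conduit at its -y end.
- row_start (a point): Start of the row, on the strip: outer (+y) end of outlet_1, on the middle line of the row, at the level of the rockers' flat halves (44 mm above the bench). A narrow fingertip (shut fingers, closing line across the row) that slides from here to row_end about 3 mm above this level rides up each raised half and presses it down.
- row_end (a point): End of the row: the -y end of outlet_4, on the same line and at the same level as row_start. Beyond it, away from row_start, 30 mm of flat cover lie free before the main rocker.
- main_press (a point): Point on the front (-x) half of the red main rocker, 16 mm from its middle, 44 mm above the bench: the surface lies here when the switch is off, and about 7 mm higher while it is on. Press straight down here.
- main_switch (a joint): Red main rocker, 24 mm wide (y), 44 mm long (x), rocking across the strip: 0 = on (front half raised, yellow flank showing), 0.48 rad = off (front half flat at 44 mm, rear half raised). Pressing takes about 3 N; past the middle a spring snaps it over.
- outlet_1 (a joint): Black rocker farthest from the main, 24 mm wide (x), 44 mm long (y), rocking along the row. 0 = on: +y half flat at 44 mm above the bench, -y half sloping up to about 54 mm at its end (towards the main), red flank showing. 0.48 rad = off: -y half flat, +y half raised. Pressing the raised half takes about 3 N; past the middle (0.24 rad) a spring snaps it over.
- outlet_2 (a joint): Black rocker number 2 of 4 from row_start; same form and values as outlet_1.
- outlet_3 (a joint): Black rocker number 3 of 4 from row_start; same form and values as outlet_1.
- outlet_4 (a joint): Black rocker number 4 of 4 from row_start; same form and values as outlet_1.
- heatsink_a: Loose finned heat sink, 40x40x18 mm; origin at the centre of its underside. To be left alone.
- relay: Loose black relay, 22x28x24 mm; origin at the centre of its underside. To be left alone.
- capacitor_0: Loose black capacitor standing upright, 18 mm across, 32 mm high; origin at the centre of its underside. To be left alone.
- power_brick: Loose black power brick, 44x99x30 mm; origin at the centre of its underside. To be left alone.
- module_c: Loose grey plug-in module, 15x61x9 mm; origin at the centre of its underside. To be left alone.
- usb_stick: Loose black memory stick, 18x52x9 mm; origin at the centre of its underside. To be left alone.
- capacitor_1: Loose black capacitor standing upright, 16 mm across, 26 mm high; origin at the centre of its underside. To be left alone.

How it is judged (in metres and radians):
On the way, in this order (a step that is already met when the one before it is completed fails the run):
1. rocker 1 goes off while rocker 2 is still on (value of joint outlet_1 above 0.38 rad and value of joint outlet_2 below 0.12 rad), for 0.05 s.
2. rocker 2 goes off while rocker 3 is still on (value of joint outlet_2 above 0.38 rad and value of joint outlet_3 below 0.12 rad), for 0.05 s.
3. rocker 3 goes off while rocker 4 is still on (value of joint outlet_3 above 0.38 rad and value of joint outlet_4 below 0.12 rad), for 0.05 s.
4. rocker 4 goes off while the main switch is still on (value of joint outlet_4 above 0.38 rad and value of joint main_switch below 0.12 rad), for 0.05 s.
5. the main switch goes off (value of joint main_switch above 0.38 rad), for 0.2 s.
At the end, for the whole second after the job is handed in: All four outlet rockers and the main switch stand at off (each beyond 0.38 of its 0.48 rad), and the loose parts are within 20 mm of where they stood (value of joint each of outlet_1, outlet_2, outlet_3, outlet_4, main_switch above 0.38 rad and distance of each of heatsink_a, relay, capacitor_0, power_brick, module_c, usb_stick, capacitor_1 from where it was at the start of the episode below 0.02 m); the robot touches nothing.
It fails at once if the main switch goes off while an outlet is still on (value of joint main_switch above 0.38 rad and value of joint any of outlet_1, outlet_2, outlet_3, outlet_4 below 0.12 rad).
It fails at once if the hand leaves the row (fingertips more than about 55 mm above the rockers) between the first and the last outlet (value of joint outlet_1 above 0.38 rad and value of joint outlet_4 below 0.12 rad and z of the grasp point in the frame of outlet_strip above 0.12 m).
It fails at once if the strip or its switches are pressed with more than 35 N (contact force between any of the fingers, the arm and outlet_strip above 35 N).
It fails at once if a loose part is pushed, lifted or carried more than 20 mm (distance of any of heatsink_a, relay, capacitor_0, power_brick, module_c, usb_stick, capacitor_1 from where it was at the start of the episode above 0.02 m).
It also fails if it takes over 48 s, if anything falls off the work surface, if the arm or the gripper's body presses on something with over 40 N, if the wrist force passes 120 N, or if a joint passes its speed limit or range.

## Working session

There is one attempt and no reset: what is moved stays moved. The work goes in short steps, Python scripts to look and compute and a shell command to move; the robot and the scene stay as the last step left them, time stands still between calls to the robot, and variables do not carry over. Pictures are saved under pics/ and viewed, about 8 in all and at most 12, crops included, and the job is handed in when it is done.

```bash
mkdir -p pics
cat > h.py <<'E'
import numpy as np, cv2
from cell import ctrl
from scipy.spatial.transform import Rotation as R
def rot(o):
    o=np.array(o,float)
    return o if o.shape==(3,3) else (R.from_euler('xyz',o).as_matrix() if o.size==3 else None)
def ray(im,u,v):
    K=np.array(im['K']);d=np.array([im['k1'],0,0,0],float)
    return np.append(cv2.undistortPoints(np.array([[[u,v]]],float),K,d)[0,0],1)
def pose(im,st=None):
    if 'mount' in im:
        T=np.eye(4);T[:3,:3]=rot(st['tool_rot']);T[:3,3]=st['eef_pos'];T=T@np.array(im['mount']);return T[:3,:3],T[:3,3]
    return rot(im['orientation']),np.array(im['eye'])
def atz(im,u,v,z,st=None):
    Rm,e=pose(im,st);d=Rm@ray(im,u,v);return e+d*(z-e[2])/d[2]
def depthpt(im,u,v,st=None):
    Rm,e=pose(im,st);return e+Rm@ray(im,u,v)*im['z_map'][int(round(v)),int(round(u))]
E
python3 - <<'E'
from h import *
np.set_printoptions(precision=1,suppress=True)
print(ctrl.read_state())
for c in ['top','side']:
    im=ctrl.get_image(c);cv2.imwrite(f'pics/{c}1.png',im['frame'][...,::-1]);print(c,im['eye'],im['orientation'],im['k1'])
    for l,z in [('row_start',44),('row_end',44),('main_press',44),('outlet_strip',0)]:
        for d in ctrl.pinpoint(c,l)[:2]:
            u,v=d['xy'][0]*512-.5,d['xy'][1]*384-.5
            print(l,d['confidence'],np.array([u,v]),atz(im,u,v,z),depthpt(im,u,v))
E
```

```text
{'clock': 0.0, 'qpos': array([ 1.1,  0.6,  0. ,  1.5, -0. ,  1. , -0. ]), 'qd': array([ 0., -0., -0., -0., -0., -0.,  0.]), 'tau': array([ -0. , -56.3,   1.2, -19.3,   0. ,   0. ,  -0. ]), 'eef_pos': array([ 258.8, -595.6,  230.4]), 'tool_rot': array([-3.1,  1.6,  2. ]), 'force': array([-0.5,  0.3,  0. ]), 'torque': array([-0.,  0., -0.]), 'width': 85.48651350712578}
top [ 471.7 -274.2  925.4] [-3.1 -0.  -1.5] -0.17707139214215076
row_start 0.75 [182.1 234.5] [ 453.6 -148.4   44. ] [ 453.5 -147.9   40.4]
row_end 0.93 [291.8 211.2] [ 501.9 -353.1   44. ] [ 501.7 -352.4   51.2]
main_press 0.66 [314.2 212.5] [ 500.4 -395.4   44. ] [ 500.2 -394.8   48.3]
outlet_strip 0.62 [250.6 207.1] [ 509.8 -275.6    0. ] [ 508.7 -275.6   25. ]
side [525.6 501.2 444.5] [-2.   0.   3.1] -0.09608687792064655
row_start 0.59 [303.2 230.9] [ 452.  -162.9   44. ] [ 451.8 -165.1   42.6]
row_start 0.26 [271.  221.4] [ 512.5 -201.4   44. ] [ 511.9 -231.9   26.6]
row_end 0.72 [275.1 186.1] [ 499.  -368.9   44. ] [ 499.5 -351.8   51.8]
row_end 0.21 [302.4 227. ] [ 452.2 -177.6   44. ] [ 452.3 -176.8   44.4]
main_press 0.74 [273.4 181.4] [ 502.2 -396.1   44. ] [ 502.4 -388.1   47.6]
outlet_strip 0.6 [272.6 220.4] [ 507.4 -282.9    0. ] [ 508.6 -232.2   28.8]
```

Run:
```python
import cv2
a=cv2.imread('pics/top1.png')[130:300,140:380]
cv2.imwrite('pics/top1c.png',cv2.resize(a,None,fx=3.3,fy=3.3,interpolation=cv2.INTER_CUBIC))
```

```text
(no output)
```

View pics/top1c.png

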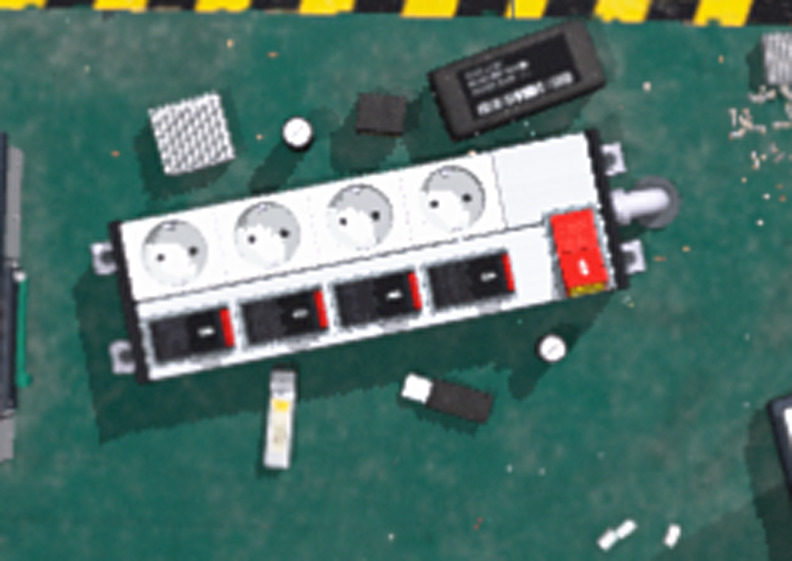

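View pics/side1.png

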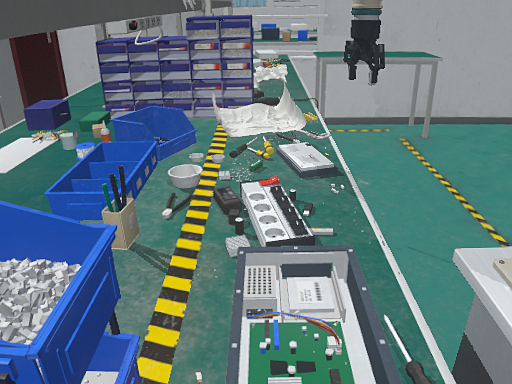

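The top view shows the strip running left to right. The four black rockers go from about crop (150,340) to (512,275), all on with red flanks showing. The red main is at (580,252), and the chassis lies about 35 px beyond the strip's left end. The side view agrees with this. Next I'll fit the strip frame from depth.

Run:
```python
from h import *
np.set_printoptions(precision=2,suppress=True)
im=ctrl.get_image('top');Rm,e=pose(im)
vv,uu=np.mgrid[0:384,0:512]
pts=cv2.undistortPoints(np.stack([uu.ravel(),vv.ravel()],1)[:,None].astype(float),np.array(im['K']),np.array([im['k1'],0,0,0.]))[:,0]
P=(np.c_[pts,np.ones(len(pts))]*im['z_map'].ravel()[:,None])@Rm.T+e
P=P.reshape(384,512,3)
m=((P[...,2]>34)&(P[...,2]<62)).astype(np.uint8)
m=cv2.morphologyEx(m,cv2.MORPH_OPEN,np.ones((9,9)))
n,l,s,c=cv2.connectedComponentsWithStats(m)
for k in range(1,n):
    if s[k,4]>500: print(s[k],cv2.minAreaRect(P[l==k][:,:2].astype(np.float32)))
k=l[207,250]; print('cover z',np.median(P[l==k][:,2]))
red=(im['frame'][...,0]>150)&(im['frame'][...,1]<70)&(im['frame'][...,2]<70)
n,l2,s2,c2=cv2.connectedComponentsWithStats(red.astype(np.uint8))
for k in range(1,n):
    if s2[k,4]>8: print(s2[k],c2[k],atz(im,*c2[k],50))
# max heights round the strip
for nm,x,y in [('chassis',0,0)]:
    q=P[150:330,100:170];q=q[q[...,2]>20];print(q.min(0),q.max(0))
s=ctrl.read_state();print(rot(s['tool_rot']),s['eef_pos'])
```

```text
[ 179  171  151   72 4114] ((508.3768615722656, -277.5240478515625), (91.89395904541016, 287.12237548828125), 12.45538330078125)
[ 94 176  39  28 990] ((535.1188354492188, -12.505939483642578), (51.95773696899414, 76.11714172363281), 0.2533033788204193)
cover z -0.041800321650271144
[ 13 160   5   8   9] [ 14.67 163.78] [580.88 189.65  50.  ]
[307 194  17  24 238] [314.55 204.98] [ 514.26 -395.03   50.  ]
[293 207   3  11  13] [293.62 212.38] [ 499.6  -355.97   50.  ]
[264 213   3  10  14] [265.07 217.36] [ 489.2  -302.92   50.  ]
[236 219   3  10  16] [236.88 223.88] [ 475.93 -250.81   50.  ]
[207 224   3  10  19] [208.11 228.26] [ 466.53 -197.55   50.  ]
[ 378.85 -274.22   20.02] [572.36  18.73 925.36]
[[ 0.    0.92  0.4 ]
 [ 0.    0.4  -0.92]
 [-1.    0.   -0.  ]] [ 258.99 -596.17  231.31]
```

```bash
python3 -m inch '[[0,0,0,-9.9,0],[0,0,0,-9.9,0],[0,0,0,-9.9,0],[0,0,0,-9.9,0],[0,0,0,-9.9,0],[0,0,0,-9.9,0],[0,0,0,-9.9,0],[0,0,0,-9.7,0],[0,0,0,0,0]]'
cat > w.py <<'E'
from h import *
np.set_printoptions(precision=2,suppress=True)
C=np.array([508.4,-277.5]);a=np.radians(12.46);x=np.array([np.cos(a),np.sin(a)]);y=np.array([-x[1],x[0]])
s=ctrl.read_state();p=np.array(s['eef_pos']);d=p[:2]-C;T=rot(s['tool_rot'])
print('strip',d@x,d@y,p[2],'clock',s['clock'],'F',s['force'],'w',s['width'],'q',s['qpos']);print(T)
z=T[:2,2];print('yaw err deg',np.degrees(np.arctan2(x[0]*z[1]-x[1]*z[0],x@z)))
g=lambda lx,ly,h:print((lx,ly,h),'tool shift cm',T.T@(np.append(C+lx*x+ly*y,h)-p)/10)
g(-25,138,110);g(-25,-83,47);g(-38,-118,60)
E
python3 w.py
```

```text
clock: 1.68
eef_pos: [258.3, -596.5, 231.5]
tool_rot: [-2.594, 1.57, -2.333]
force: [0.4, 0.7, 0.0]
width: 0.1
strip -312.9933845869765 -257.50752384514465 231.53837858501103 clock 1.675 F [0.4  0.69 0.03] w 0.13615166133586845 q [ 1.32  0.65 -0.35  1.51  0.24  1.03  1.17]
[[-0.   -0.26  0.97]
 [-0.    0.97  0.26]
 [-1.   -0.   -0.  ]]
yaw err deg 2.4748984303464723
(-25, 138, 110) tool shift cm [12.1  38.28 30.49]
(-25, -83, 47) tool shift cm [18.42 16.2  29.54]
(-38, -118, 60) tool shift cm [17.12 12.76 28.09]
```

```bash
python3 -m inch '[[0,0,0,2.5,0],[0.5,4,2.9,0,0],[0.5,4,2.9,0,0],[0.5,4,2.9,0,0],[1,4,2.9,0,0],[1,4,2.9,0,0],[1,4,2.9,0,0],[1,4,2.9,0,0],[1,4,2.9,0,0],[1,4,2.9,0,0],[1,3,2.6,0,0],[0,0,0,0,0]]'; python3 w.py
```

```text
clock: 3.18
eef_pos: [474.0, -149.5, 144.1]
tool_rot: [-1.021, 1.56, -0.855]
force: [0.4, -0.4, -1.0]
width: -0.1
strip -6.008315392952382 132.41437193641784 144.11060495439483 clock 3.175 F [ 0.4  -0.39 -0.98] w -0.1254923328094827 q [ 0.43  0.55 -0.27  2.03  0.27  0.59  0.14]
[[ 0.01 -0.17  0.99]
 [-0.01  0.99  0.17]
 [-1.   -0.01  0.01]]
yaw err deg -2.952878821947925
(-25, 138, 110) tool shift cm [ 3.4   0.49 -1.95]
(-25, -83, 47) tool shift cm [  9.91 -21.52  -0.84]
(-38, -118, 60) tool shift cm [  8.64 -25.09  -1.95]
```

```bash
python3 -m inch '[[1.7,0.3,-1.0,-2.9,0],[1.7,0.2,-0.9,0,0],[0,0,0,0,0]]'; python3 w.py
python3 - <<'E'
from h import *
np.set_printoptions(precision=1,suppress=True)
s=ctrl.read_state();im=ctrl.get_image('wrist');f=im['frame'][...,::-1].copy()
for l,z in [('row_start',44),('row_end',44),('main_press',48)]:
    for d in ctrl.pinpoint('wrist',l)[:1]:
        u,v=d['xy'][0]*512-.5,d['xy'][1]*384-.5
        print(l,d['confidence'],u,v,atz(im,u,v,z,s),depthpt(im,u,v,s))
cv2.imwrite('pics/w1.png',f)
E
```

```text
clock: 3.55
eef_pos: [454.4, -150.8, 110.1]
tool_rot: [-1.132, 1.557, -0.924]
force: [-0.3, 0.4, -0.4]
width: -0.1
strip -25.373000357678617 135.36480608951646 110.12584778324164 clock 3.55 F [-0.32  0.39 -0.38] w -0.12827003475382823 q [ 0.43  0.59 -0.25  2.1   0.32  0.47  0.14]
[[ 0.01 -0.21  0.98]
 [-0.01  0.98  0.21]
 [-1.   -0.01  0.01]]
yaw err deg -0.5055351186705278
(-25, 138, 110) tool shift cm [0.01 0.26 0.03]
(-25, -83, 47) tool shift cm [  6.59 -21.75   0.19]
(-38, -118, 60) tool shift cm [  5.33 -25.28  -1.07]
row_start 0.56 250.6872 204.5944 [ 452.5 -153.2   44. ] [ 452.7 -154.5   40.1]
```

View pics/w1.png

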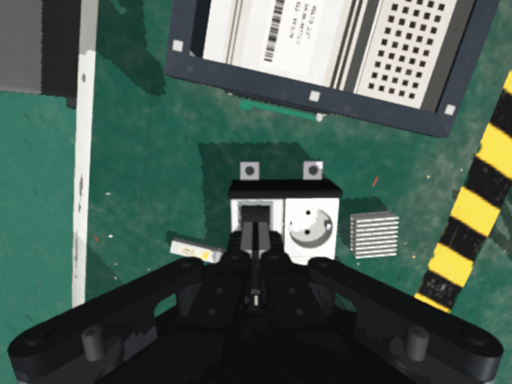

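The wrist view shows the closed fingertip (256,240) lined up with the outlet_1 rocker column (about 256), so lateral alignment is good. Descending.

```bash
python3 -m inch '[[3,0,0,-0.5,0],[2.2,0,0,0,0],[0.8,0,0,0,0],[0.2,0,0,0,0],[0,0,0,0,0]]'; python3 w.py
```

```text
clock: 4.38
eef_pos: [462.6, -153.0, 51.5]
tool_rot: [-0.775, 1.544, -0.559]
force: [0.3, 0.4, 0.8]
width: -0.2
strip -17.846956192849987 131.4298773763818 51.45766375001915 clock 4.375 F [0.3  0.44 0.79] w -0.1702539622567604 q [ 0.37  0.7  -0.17  2.13  0.38  0.32  0.09]
[[ 0.02 -0.21  0.98]
 [-0.01  0.98  0.21]
 [-1.   -0.02  0.02]]
yaw err deg -0.044820177332230815
(-25, 138, 110) tool shift cm [-5.88  0.55 -0.61]
(-25, -83, 47) tool shift cm [  0.83 -21.43  -0.71]
(-38, -118, 60) tool shift cm [ -0.43 -24.96  -1.98]
```

```bash
python3 -m inch '[[0.2,0,-0.7,0,0],[0.1,0,0,0,0]]'; python3 w.py
```

```text
clock: 4.62
eef_pos: [455.9, -155.0, 49.2]
tool_rot: [-0.762, 1.543, -0.546]
force: [0.6, -0.0, 0.3]
width: 0.3
strip -24.87867665294653 130.94729134055586 49.24646627833081 clock 4.625 F [ 0.55 -0.02  0.29] w 0.29459014172242853 q [ 0.37  0.7  -0.16  2.14  0.39  0.3   0.09]
[[ 0.02 -0.21  0.98]
 [-0.01  0.98  0.21]
 [-1.   -0.02  0.02]]
yaw err deg -0.06756706464612594
(-25, 138, 110) tool shift cm [-6.09  0.59  0.11]
(-25, -83, 47) tool shift cm [  0.64 -21.39   0.01]
(-38, -118, 60) tool shift cm [ -0.62 -24.91  -1.26]
```

```bash
python3 -m inch '[[0.2,0,0,0,0],[0.02,-0.8,0,0,0],[0.02,-0.8,0,0,0]]'; python3 w.py
```

```text
clock: 5.0
eef_pos: [459.9, -171.2, 47.4]
tool_rot: [-0.754, 1.542, -0.536]
force: [-0.7, 0.3, -0.8]
width: 0.1
strip -24.46859238072578 114.26612394327931 47.37640667415721 clock 5.0 F [-0.66  0.33 -0.78] w 0.09587859944034584 q [ 0.41  0.71 -0.17  2.12  0.4   0.31  0.12]
[[ 0.02 -0.22  0.98]
 [-0.01  0.98  0.22]
 [-1.   -0.02  0.02]]
yaw err deg -0.007113351648339226
(-25, 138, 110) tool shift cm [-6.31  2.25  0.08]
(-25, -83, 47) tool shift cm [  0.43 -19.72  -0.05]
(-38, -118, 60) tool shift cm [ -0.83 -23.25  -1.32]
```

```bash
python3 -m inch '[[0.05,-0.8,0,0,0],[0.05,-0.8,0,0,0],[0.03,-0.8,0,0,0]]'; python3 w.py
```

```text
clock: 5.38
eef_pos: [465.5, -196.7, 46.5]
tool_rot: [-0.746, 1.542, -0.529]
force: [-0.3, -0.9, -0.2]
width: -0.0
strip -24.476191574335108 88.1634319706183 46.472891449321494 clock 5.375 F [-0.35 -0.89 -0.25] w -0.017126409510986745 q [ 0.47  0.72 -0.19  2.08  0.41  0.34  0.16]
[[ 0.02 -0.21  0.98]
 [-0.01  0.98  0.21]
 [-1.   -0.02  0.02]]
yaw err deg -0.05546302417525092
(-25, 138, 110) tool shift cm [-6.45  4.86  0.08]
(-25, -83, 47) tool shift cm [  0.28 -17.11  -0.03]
(-38, -118, 60) tool shift cm [ -0.98 -20.64  -1.3 ]
```

Run:
```python
from h import *
a=ctrl.get_image('wrist')['frame'][150:300,180:360,::-1]; b=ctrl.get_image('side')['frame'][150:260,220:352,::-1]
f=lambda q:cv2.resize(q,(396,330),interpolation=cv2.INTER_CUBIC)
cv2.imwrite('pics/c1.png',np.hstack([f(a),f(b)]))
```

```text
(no output)
```

View pics/c1.png

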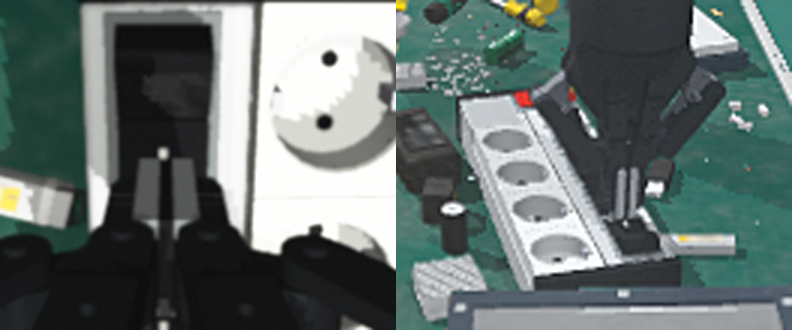

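The left half (wrist) shows the fingertip at the -y end of outlet_1. The right half (side) shows that rocker's +y half now standing up at about (635,240). I'll confirm with depth and continue to outlet_2.

```bash
cat > d.py <<'E'
from h import *
import sys
C=np.array([508.4,-277.5]);a=np.radians(12.46);x=np.array([np.cos(a),np.sin(a)]);y=np.array([-x[1],x[0]])
s=ctrl.read_state();im=ctrl.get_image('wrist')
for v in range(int(sys.argv[1]),230,6):
    p=depthpt(im,255,v,s);print('(y %.0f x %.0f z %.1f)'%((p[:2]-C)@y,(p[:2]-C)@x,p[2]),end=' ')
print()
E
python3 d.py 160; python3 -m inch '[[0.02,-0.8,0,0,0],[0.02,-0.8,0,0,0],[0.02,-0.8,0,0,0],[0.02,-0.8,0,0,0],[0.02,-0.8,0,0,0]]'; python3 w.py; python3 d.py 100
```

```text
(y 132 x -24 z 41.6) (y 129 x -24 z 47.2) (y 127 x -24 z 50.1) (y 124 x -24 z 50.8) (y 120 x -24 z 48.2) (y 116 x -24 z 46.9) (y 111 x -24 z 42.5) (y 108 x -24 z 41.8) (y 104 x -24 z 41.3) (y 100 x -24 z 41.6) (y 97 x -24 z 42.0) (y 98 x -24 z 54.3) 
clock: 6.15
eef_pos: [474.3, -236.5, 46.2]
tool_rot: [-0.719, 1.543, -0.502]
force: [-0.0, -0.7, 1.0]
width: 0.2
strip -24.456665425572943 47.41826181494915 46.19941800339407 clock 6.15 F [-0.05 -0.67  0.99] w 0.19272800147628205 q [ 0.56  0.75 -0.23  2.01  0.41  0.4   0.23]
[[ 0.02 -0.22  0.98]
 [-0.01  0.98  0.22]
 [-1.   -0.02  0.02]]
yaw err deg 0.01881467303666356
(-25, 138, 110) tool shift cm [-6.54  8.94  0.08]
(-25, -83, 47) tool shift cm [  0.16 -13.04  -0.06]
(-38, -118, 60) tool shift cm [ -1.11 -16.56  -1.33]
(y 122 x -24 z 49.2) (y 119 x -24 z 47.3) (y 117 x -24 z 46.5) (y 114 x -24 z 45.0) (y 111 x -24 z 42.7) (y 108 x -24 z 41.6) (y 104 x -24 z 41.3) (y 101 x -24 z 41.3) (y 98 x -24 z 41.6) (y 95 x -24 z 42.0) (y 91 x -24 z 40.6) (y 88 x -24 z 42.6) (y 84 x -24 z 38.1) (y 81 x -24 z 39.3) (y 78 x -24 z 41.2) (y 76 x -24 z 46.3) (y 74 x -24 z 49.6) (y 70 x -24 z 49.4) (y 66 x -24 z 48.0) (y 62 x -24 z 46.3) (y 57 x -24 z 43.5) (y 58 x -24 z 54.5)
```

```bash
python3 -m inch '[[0.0,-0.8,0,0,0],[0.0,-0.7,0,0,0],[0.02,-0.8,0,0,0],[0.02,-0.8,0,0,0],[0.02,-0.8,0,0,0],[0.02,-0.8,0,0,0]]'; python3 w.py; python3 d.py 130
```

```text
clock: 6.95
eef_pos: [485.1, -286.8, 46.3]
tool_rot: [-0.74, 1.543, -0.524]
force: [-0.1, -0.4, -0.1]
width: 0.1
strip -24.74817353377732 -4.0578299249158265 46.28359977775086 clock 6.95 F [-0.11 -0.36 -0.05] w 0.06775187428167179 q [ 0.65  0.77 -0.26  1.92  0.41  0.47  0.31]
[[ 0.02 -0.21  0.98]
 [-0.01  0.98  0.21]
 [-1.   -0.02  0.02]]
yaw err deg -0.05390593506686316
(-25, 138, 110) tool shift cm [-6.64 14.08  0.09]
(-25, -83, 47) tool shift cm [ 0.08 -7.89 -0.02]
(-38, -118, 60) tool shift cm [ -1.18 -11.42  -1.29]
(y 56 x -24 z 43.3) (y 53 x -24 z 40.0) (y 50 x -24 z 42.0) (y 46 x -24 z 40.4) (y 43 x -24 z 40.9) (y 40 x -24 z 40.4) (y 37 x -24 z 41.3) (y 33 x -24 z 41.1) (y 29 x -24 z 38.0) (y 26 x -24 z 38.6) (y 23 x -24 z 41.5) (y 21 x -24 z 46.7) (y 18 x -24 z 48.7) (y 14 x -24 z 45.9) (y 10 x -24 z 45.0) (y 6 x -24 z 43.8) (y 7 x -24 z 54.8)
```

Outlet_2 is off: its -y half is flat. Outlet_3 is turning. Continuing through outlet_3 and outlet_4 to y about -83.

```bash
python3 -m inch '[[0.0,-0.8,0,0,0],[0.02,-0.8,0,0,0],[0.02,-0.8,0,0,0],[0.02,-0.8,0,0,0],[0.02,-0.8,0,0,0],[0.02,-0.8,0,0,0]]'; python3 w.py; python3 d.py 130;  python3 -m inch '[[0.0,-0.8,0,0,0],[0,-0.8,0,0,0],[0,-0.7,0,0,0]]'; python3 w.py; python3 d.py 130
```

```text
clock: 7.75
eef_pos: [496.2, -338.5, 46.3]
tool_rot: [-0.771, 1.541, -0.556]
force: [-0.5, 0.6, 0.7]
width: 0.1
strip -25.04268024189021 -56.96910068052742 46.27901289764891 clock 7.75 F [-0.52  0.57  0.73] w 0.09183645603736346 q [ 0.73  0.81 -0.29  1.82  0.41  0.54  0.4 ]
[[ 0.03 -0.21  0.98]
 [-0.02  0.98  0.21]
 [-1.   -0.02  0.02]]
yaw err deg -0.11673276270315007
(-25, 138, 110) tool shift cm [-6.77 19.36  0.1 ]
(-25, -83, 47) tool shift cm [-0.02 -2.6   0.01]
(-38, -118, 60) tool shift cm [-1.27 -6.13 -1.25]
(y 3 x -24 z 43.6) (y 0 x -24 z 42.0) (y -3 x -24 z 40.8) (y -6 x -24 z 41.8) (y -9 x -24 z 42.4) (y -13 x -24 z 42.0) (y -16 x -24 z 41.0) (y -19 x -24 z 41.6) (y -24 x -24 z 36.2) (y -27 x -24 z 39.2) (y -30 x -24 z 39.5) (y -32 x -24 z 45.8) (y -35 x -24 z 46.6) (y -39 x -24 z 46.0) (y -43 x -24 z 45.1) (y -47 x -24 z 44.4) (y -46 x -25 z 54.7) 
clock: 8.18
eef_pos: [501.7, -365.0, 46.9]
tool_rot: [-0.824, 1.539, -0.61]
force: [-0.5, 0.6, 0.8]
width: 0.5
strip -25.436304123968284 -84.02288459530023 46.9058602227625 clock 8.175 F [-0.52  0.64  0.76] w 0.5131864936536065 q [ 0.76  0.83 -0.3   1.76  0.41  0.58  0.43]
[[ 0.03 -0.21  0.98]
 [-0.02  0.98  0.21]
 [-1.   -0.02  0.02]]
yaw err deg -0.18566604001225787
(-25, 138, 110) tool shift cm [-6.83 22.05  0.11]
(-25, -83, 47) tool shift cm [-0.01  0.1   0.04]
(-38, -118, 60) tool shift cm [-1.26 -3.43 -1.22]
(y -24 x -24 z 38.5) (y -27 x -24 z 39.4) (y -30 x -24 z 42.1) (y -33 x -25 z 46.2) (y -36 x -25 z 49.5) (y -39 x -25 z 50.0) (y -42 x -25 z 48.6) (y -45 x -25 z 47.6) (y -49 x -25 z 44.0) (y -53 x -25 z 42.1) (y -57 x -25 z 41.1) (y -61 x -25 z 40.9) (y -64 x -25 z 42.8) (y -68 x -25 z 42.1) (y -72 x -25 z 40.4) (y -75 x -25 z 41.3) (y -72 x -25 z 56.5)
```

All four rockers are off. Lifting, then moving over the main.

```bash
python3 -m inch '[[-2,0,0,0,0],[0,-1.7,-0.6,0,0],[0,-1.7,-0.6,0,0],[0,0,0,0,0]]'; python3 w.py
python3 - <<'E'
from h import *
s=ctrl.read_state();a=ctrl.get_image('wrist')['frame'][30:300,130:390,::-1]; b=ctrl.get_image('top')['frame'][160:270,160:350,::-1]
f=lambda q:cv2.resize(q,(396,400),interpolation=cv2.INTER_CUBIC)
cv2.imwrite('pics/c2.png',np.hstack([f(a),f(b)]))
E
```

```text
clock: 8.72
eef_pos: [496.2, -405.6, 69.7]
tool_rot: [-0.872, 1.536, -0.66]
force: [-0.1, -0.5, -0.3]
width: 0.2
strip -39.59546388837212 -122.48200990744786 69.73949426085584 clock 8.725 F [-0.14 -0.47 -0.33] w 0.20163016090410232 q [ 0.84  0.82 -0.33  1.7   0.4   0.65  0.51]
[[ 0.03 -0.21  0.98]
 [-0.02  0.98  0.21]
 [-1.   -0.03  0.02]]
yaw err deg -0.3119533143029249
(-25, 138, 110) tool shift cm [-4.69 25.94  1.41]
(-25, -83, 47) tool shift cm [2.2  4.02 1.39]
(-38, -118, 60) tool shift cm [0.96 0.47 0.14]
```

View pics/c2.png

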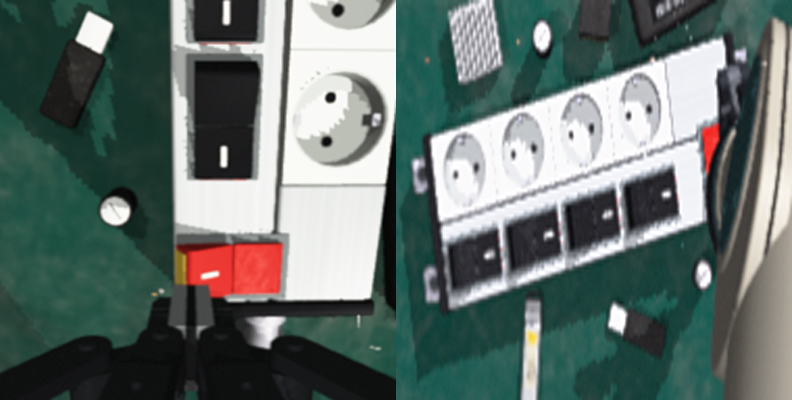

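The red flanks are gone on all four rockers. The main (about (232,268) left) is still on with its yellow flank showing. Adjusting by a few mm and pressing down.

```bash
python3 -m inch '[[0.7,0.4,0.2,0,0],[0.3,0,0,0,0],[0.3,0,0,0,0],[0.3,0,0,0,0]]'; python3 w.py
```

```text
clock: 9.32
eef_pos: [497.8, -396.2, 51.7]
tool_rot: [-0.823, 1.541, -0.606]
force: [-2.4, -0.5, 4.1]
width: 0.4
strip -35.90637004450578 -113.5884388212943 51.69600922166009 clock 9.325 F [-2.43 -0.45  4.1 ] w 0.4024284154269763 q [ 0.82  0.84 -0.31  1.71  0.41  0.62  0.49]
[[ 0.02 -0.22  0.98]
 [-0.02  0.98  0.22]
 [-1.   -0.02  0.02]]
yaw err deg -0.0032781691527735022
(-25, 138, 110) tool shift cm [-6.35 25.03  1.21]
(-25, -83, 47) tool shift cm [0.43 3.07 1.08]
(-38, -118, 60) tool shift cm [-0.82 -0.46 -0.19]
```

```bash
python3 -m inch '[[0.25,-0.2,0,0,0],[0.25,0,0,0,0],[0.2,0,0,0,0]]'; python3 w.py
```

```text
clock: 9.7
eef_pos: [498.8, -398.3, 44.2]
tool_rot: [-0.809, 1.541, -0.592]
force: [0.3, 0.2, -0.0]
width: -0.5
strip -35.416047921452396 -115.9268282851856 44.17109732448062 clock 9.7 F [ 0.34  0.17 -0.03] w -0.4558845818056537 q [ 0.82  0.85 -0.31  1.71  0.41  0.61  0.49]
[[ 0.02 -0.22  0.98]
 [-0.02  0.98  0.22]
 [-1.   -0.02  0.02]]
yaw err deg -0.0039200739909844564
(-25, 138, 110) tool shift cm [-7.11 25.24  1.18]
(-25, -83, 47) tool shift cm [-0.33  3.29  1.05]
(-38, -118, 60) tool shift cm [-1.58 -0.24 -0.23]
```

Force went back to zero at 44 mm, so the rocker has snapped over. I'll hold briefly, lift, and retreat towards -x.

```bash
python3 -m inch '[[0,0,0,0,0],[-2,0,0,0,0],[-4,0,0,0,0],[-4,0,0,0,0],[-4,-2,0,0,0],[-2,-4,-1,0,0],[0,-4,-2,0,0],[0,-4,-2,0,0],[0,-4,-2,0,0],[0,-4,-2,0,0],[0,0,0,0,0]]'; python3 w.py
python3 - <<'E'
from h import *
im=ctrl.get_image('top');b=im['frame'][130:300,140:380,::-1]
cv2.imwrite('pics/end.png',cv2.resize(b,None,fx=3.3,fy=3.3,interpolation=cv2.INTER_CUBIC))
E
```

```text
clock: 11.08
eef_pos: [457.0, -636.2, 230.3]
tool_rot: [-0.827, 1.524, -0.604]
force: [0.1, -0.7, -1.0]
width: -0.1
strip -127.58326798346613 -339.1525841616814 230.29043284797922 clock 11.075 F [ 0.08 -0.72 -0.97] w -0.10101836774984968 q [ 1.1   0.85 -0.41  1.1   0.31  1.2   0.94]
[[ 0.04 -0.22  0.97]
 [-0.03  0.97  0.22]
 [-1.   -0.03  0.03]]
yaw err deg 0.3186733519827851
(-25, 138, 110) tool shift cm [10.7  48.06 10.14]
(-25, -83, 47) tool shift cm [17.75 26.19  9.81]
(-38, -118, 60) tool shift cm [16.54 22.65  8.53]
```

View pics/end.png

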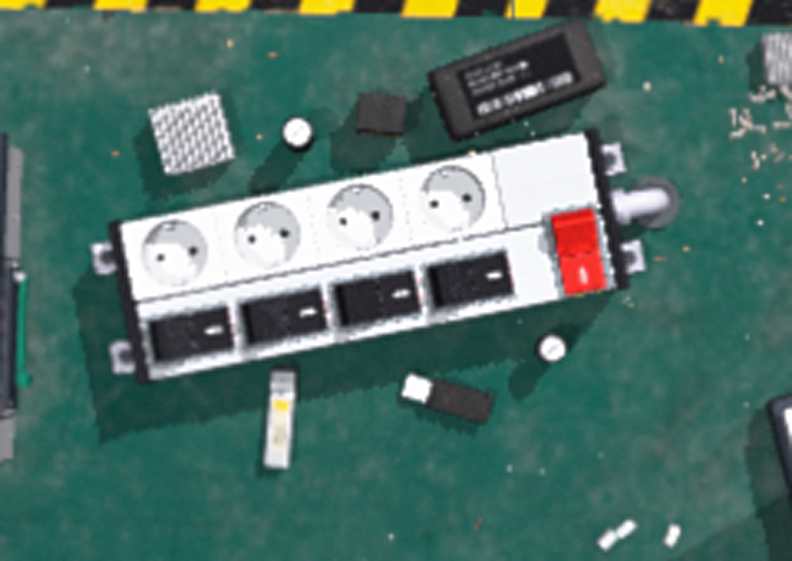

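The red flanks and the yellow flank (was at (585,290)) are gone. The loose parts sit at the same pixels as at the start.

```bash
python3 -c "
from cell import ctrl
print(ctrl.finish_job())"
```

```text
the job is handed in; nothing more can be done
None
```

The bench is isolated: all four outlets and the red main switch are off, and the job is handed in (no verdict is reported back).

- **Row:** I ran the closed fingertip along the rockers in one pass from row_start, with the tip about 46–47 mm above the bench. Wrist-camera depth showed each outlet flat on its -y half before I went on. The hand stayed down until outlet_4 was off.
- **Main switch:** I lifted about 20 mm, moved over the main rocker and pressed it straight down. The force was about 5 N just before it snapped over, then zero at 44 mm. I then took the hand away; it finished well clear of the strip, 230 mm up, at 11.1 s on the clock.
- **Last checks:** In the final top picture no red or yellow flanks show, and the loose parts look unmoved from the first picture. That comparison was by eye, not measured. Every force I read was far below the limits, but I read it only at the end of each move.
- **What disagreed:**
  - The network's row_start in the top view was about 7 mm off the depth-fitted strip outline, so I used the outline.
  - Wrist depth read about 2 mm low.
  - Some moves drifted by several mm and I corrected them. One was about 7 mm sideways while coming down above the row, before touching anything.

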